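Nest the domed lids upside down on the spring scale

TASK

Nest the three domed steel lids, upside down as they lie, on the pan of the little spring scale so that the set can be weighed together: the largest in the middle of the pan, the middle one cupped centrally inside it, the smallest inside that, all standing level on their knobs. Set them down gently without dropping them, and leave everything else on the dresser where it is.

Things in the scene. Friction and masses are not known exactly. Their poses are not given: they have to be found in the camera images.
- lid_large: The largest of three domed steel lids, 150 mm across, about 150 g, lying upside down on its knob like a bowl. Origin: centre of the knob's face it stands on; z up, out of the open side. Knob 40 mm wide; flat inner floor at z = 20 mm (68 mm wide); dome z = 16 to 36 mm; rim: vertical band 8 mm thick, z = 36 to 56 mm, outer radius 75, inner 67 mm: pinch it, one finger inside.
- lid_medium: The middle of three domed steel lids, 116 mm across, about 110 g, lying upside down on its knob like a bowl. Origin: centre of the knob's face it stands on; z up, out of the open side. Knob 40 mm wide; flat inner floor at z = 20 mm (68 mm wide); dome z = 16 to 36 mm; rim: vertical band 8 mm thick, z = 36 to 56 mm, outer radius 58, inner 50 mm: pinch it, one finger inside.
- lid_small: The smallest of three domed steel lids, 82 mm across, about 70 g, lying upside down on its knob like a bowl. Origin: centre of the knob's face it stands on; z up, out of the open side. Knob 40 mm wide; flat inner floor at z = 20 mm (54 mm wide); dome z = 16 to 36 mm; rim: vertical band 8 mm thick, z = 36 to 56 mm, outer radius 41, inner 33 mm: pinch it, one finger inside.
- scale: Low white round spring scale, fixed to the dresser; housing 116 mm across, 50 mm high. Origin: centre of its underside. (About the stack on it: nested, a smaller lid stands with its knob on the larger one's inner floor, so its origin and its rim are 20 mm above the larger one's, with 9 mm of gap between the rims.)
- pan_top (a point): Centre of the flat top of the scale's round aluminium pan (130 mm across, 6 mm thick, fine dark ring of 50 mm marking the middle); 72 mm above the dresser when empty. It sinks under load.
- pan (a joint): How far the pan has sunk, m: 0 empty, 0.014 at its stop; about 600 N/m, so 2.5 mm under the large lid alone and about 5.4 mm under all three. It springs back.
- toothpick_holder: Bystander: empty blue ceramic toothpick holder, upright, 46 mm across, 70 mm high. Origin: centre of its underside.
- compact_mirror: Bystander: shut round stainless compact mirror lying flat, 76 mm across, 14 mm high, latch tab 41 mm from centre. Origin: centre of its underside.
- comb: Bystander: tortoiseshell comb lying flat, 160 mm long along its y (within 15 degrees of the robot's y), 35 mm wide along its x, 5 mm high. Origin: centre of its underside.
- glass_dish: Bystander: round clear dish with cork bottom, empty, 100 mm across, 34 mm high. Origin: centre of its underside.
- perfume_bottle: Bystander: amber glass perfume bottle with black cap, 34 (x) by 46 (y) mm, 150 mm high. Origin: centre of its underside. (Fixed furniture up to 220 mm high, such as a cosmetics carousel and a jewellery chest, stands only along the far edge and sides of the dresser, beyond the things listed.)
- cream_jar: Bystander: closed white cream jar, 60 mm across, 50 mm high. Origin: centre of its underside.
Mind the look-alikes: they are no part of the job. What is shaped like the lid_medium but orange is not meant.

How it is judged:
At the end, for the whole second after the job is handed in: Large lid on the pan within 12 mm of its centre; medium lid on the large one's inner floor, small on the medium one's, each within 10 mm of the lid below's centre and 20 mm (+-4) above its origin; all open side up, level within 0.08 rad, at rest; pan sunk at least 3 mm (horizontal distance between lid_large and pan_top below 0.012 m and z of lid_large in the frame of pan_top between -0.004 and 0.004 m and horizontal distance between lid_medium and lid_large below 0.01 m and z of lid_medium in the frame of lid_large between 0.016 and 0.024 m and horizontal distance between lid_small and lid_medium below 0.01 m and z of lid_small in the frame of lid_medium between 0.016 and 0.024 m and angle between each of lid_large, lid_medium, lid_small's own z axis and vertical below 0.08 rad and linear speed of each of lid_large, lid_medium, lid_small below 0.02 m/s and angular speed of each of lid_large, lid_medium, lid_small below 0.2 rad/s and value of joint pan above 0.003 m); the robot touches nothing.
It fails at once if a lid is dropped: it falls free for more than about 12 mm (faster than 0.5 m/s while nothing touches it) ((contact force between lid_large and anything else below 0.02 N and linear speed of lid_large above 0.5 m/s) or (contact force between lid_medium and anything else below 0.02 N and linear speed of lid_medium above 0.5 m/s) or (contact force between lid_small and anything else below 0.02 N and linear speed of lid_small above 0.5 m/s)).
It fails at once if one of the other loose things is pushed more than 20 mm from its place or tipped over (distance of any of toothpick_holder, compact_mirror, comb, glass_dish, perfume_bottle, cream_jar from where it was at the start of the episode above 0.02 m or angle between any of toothpick_holder, compact_mirror, comb, glass_dish, perfume_bottle, cream_jar's own z axis and vertical above 0.3 rad).
It also fails if it takes over 72 s, if anything falls off the work surface, if the arm or the gripper's body presses on something with over 40 N, if the wrist force passes 120 N, or if a joint passes its speed limit or range.

ROBOT

A 6-joint arm with a two-finger parallel gripper is mounted at the origin on the work surface. World frame = base frame: x ahead of the robot, y to its left, z up, the work surface at z = 0. Lengths are in m, angles in rad, forces in N, time in s.
With the tool pointing down it reaches from about 0.35 to 0.95 m from the base axis. Payload 17.4 kg.
Tool frame: the origin (TCP) lies midway between the tips of the shut fingers; the grasp point (between the pads) lies 19 mm behind it (ctrl.tcp_to_grasp is the distance from the TCP to the grasp point, in m); z points along the fingers, x is the direction in which the jaws open and shut, and the axes are right-handed (so a half turn about z gives the same grasp; the last joint's range is limited). The gripper opens to 93 mm and grips with 3 to 60 N. Pads are 15 mm wide; open, the fingers measure 128 mm over their backs; the gripper's body (75 mm by 188 mm) begins 65 mm behind the grasp point.
Start: joints at [-1.171, 0.116, 1.442, -0, 1.584, -0.038], TCP at [0.286, -0.611, 0.219] pointing down, gripper open.
Joint ranges: [-2.83, 2.83], [-0.83, 2.19], [0.07, 2.5], [-1.14, 4.28], [0.01, 3], [-2.97, 2.97]. Speed limits (rad/s): [1.89, 1.89, 2.22, 3.14, 3.14, 3.14].

INTERFACE

Orientations are given as a unit quaternion [w, x, y, z].
In Python, from plant import ctrl, grab_frame, spotter gives the robot as it stands. The module is installed in compiled form; this text tells all that it offers.
- The arm moves only by the shell command python3 -m creep 'ROWS' [FORCE]. ROWS is JSON, a list that holds one entry, the list of rows, each a list of 5 numbers: the shift along the world's x, y, z in m, then the turn about the world's z in degrees, then the closure, from 0 (fully open) to 1 (shut). In form: [[[x, y, z, turn, gripper], ...]]. A call has 1 to 20 rows; each row is the pose to reach, as a shift and turn from the pose commanded when the call began; what a row does not reach only later rows make up. A row lasts 1/10 s, in which the tool goes at most 50 mm and 8.59 degrees, less where a joint would pass 70% of its speed; a pose out of reach is approached as far as the arm can. A call with a gripper value outside its range is refused whole. The fingers move at their own pace and stop on an object; FORCE is the grip in N (left out, the last holds). Time passes only in rows, so rows that repeat a pose let the fingers close. It gives the time, the measured TCP pose, the force and the opening at its end, in the units of the state.
- ctrl.state(): the state, without advancing time (a new reading comes with each control period).
- grab_frame(name): name is "scene" or "top"; returns a dict with "frame" (420x560x3 uint8, red, green, blue), "fov_y" (degrees; the focal length in pixels is half the picture's height over the tangent of half this angle, whatever the lens; pixels are square), "cx", "cy" (the principal point, pixels), "k1" (the pictures are not rectified: a ray, as slopes to the right and down, at radius r is drawn at 1 + k1 r^2 times it, then the intrinsics apply), "rvec" (rotation vector, rad) and "tvec" (3), from world to camera coordinates, as OpenCV has them. Camera axes: x right, y down, z forward; pixel columns grow to the right and rows downward; lengths in m; the calibration is good to about 2 mm. A picture is of the moment at which its call begins. There is no depth.
- ctrl.close_job(): hands the job in, once; it reports no verdict.
Trained networks look in the newest picture that a camera, given by its name, has taken for a name from the list of things; names that differ only in an ending like _2 or _b are one class to them, and where a whole thing is asked for, a point or a joint stands for the part that bears it (a point fixed in the world has none). Each returns a list of dicts, best first, with "conf" (0 to 1); they miss things now and then, are a little off and sometimes report something else, mostly with a low value. They report only what shows in the picture. A call takes as long as a camera call. They do not tell look-alikes from the thing itself.
- spotter.look_for(label, camera): "pixel" ([row, column] in pixels, amid what is visible of it).
The state is a dict: "clock": time; "joint_positions": joint angles; "qvel": joint speeds; "joint_torque": joint torques, N m; "tcp_pos": TCP position; "orientation": TCP orientation; "contact_force": force on the tool from outside, world axes, zero at the start; "ft_torque": the same for the moment, N m; "finger_gap": opening from 0.0 (shut) to 1.0 (fully open).
Only numpy, scipy, OpenCV 4.12 (cv2) and the standard library are available. Lean on these libraries where they do the work, as an engineer would, in place of code of your own. Each camera call takes 0.05 s, during which the arm holds its last target.

## Working session

There is one attempt and no reset: what is moved stays moved. The work goes in short steps, Python scripts to look and compute and a shell command to move; the robot and the scene stay as the last step left them, time stands still between calls to the robot, and variables do not carry over. Pictures are saved under pics/ and viewed, and the job is handed in when it is done.

```bash
mkdir -p pics; cat > h.py <<'E'
import numpy as np, cv2
from plant import ctrl, grab_frame, spotter
def K(f):
    h=f["frame"].shape[0]; fl=h/2/np.tan(np.radians(f["fov_y"])/2)
    return np.array([[fl,0,f["cx"]],[0,fl,f["cy"]],[0,0,1.]]),np.array([f["k1"],0,0,0,0.])
def proj(f,P):
    k,d=K(f); return cv2.projectPoints(np.array(P,float).reshape(-1,1,3),np.array(f["rvec"],float),np.array(f["tvec"],float),k,d)[0].reshape(-1,2)
def back(f,uv,z):
    k,d=K(f); n=cv2.undistortPoints(np.array(uv,float).reshape(-1,1,2),k,d).reshape(-1,2)
    R=cv2.Rodrigues(np.array(f["rvec"],float))[0]; t=np.array(f["tvec"],float).reshape(3)
    c=-R.T@t; r=np.c_[n,np.ones(len(n))]@R
    return c+r*((z-c[2])/r[:,2:3])
def save(f,n): cv2.imwrite("pics/"+n,f["frame"][:,:,::-1])
E
python3 - <<'E'
from h import *
for n in("top","scene"):
    f=grab_frame(n); save(f,n+"0.png"); np.save(n+"0.npy",f,allow_pickle=True)
    R=cv2.Rodrigues(np.array(f["rvec"],float))[0]; print(n,-R.T@np.array(f["tvec"]).ravel(),f["fov_y"],f["k1"])
    for l in["lid_large","lid_medium","lid_small","scale","toothpick_holder","compact_mirror","comb","glass_dish","perfume_bottle","cream_jar"]:
        print(l,[(np.round(d["pixel"]),round(d["conf"],2),back(f,[d["pixel"][::-1]],0.03).round(3)[0,:2]) for d in spotter.look_for(l,n)][:4])
print(ctrl.state())
E
```

```text
top [0.41539719 0.01468687 1.12024349] 56.715357837390215 0.0032117760575015434
lid_large [(array([269., 145.]), 0.81, array([0.425, 0.406])), (array([298., 367.]), 0.26, array([ 0.334, -0.207]))]
lid_medium [(array([300., 431.]), 0.6, array([ 0.324, -0.381])), (array([239., 428.]), 0.58, array([ 0.49 , -0.383]))]
lid_small [(array([224., 231.]), 0.76, array([0.547, 0.164])), (array([201., 341.]), 0.58, array([ 0.604, -0.148]))]
scale [(array([203., 343.]), 0.58, array([ 0.598, -0.153])), (array([299., 365.]), 0.27, array([ 0.33 , -0.202]))]
toothpick_holder [(array([258., 294.]), 0.55, array([ 0.447, -0.011]))]
compact_mirror [(array([192., 166.]), 0.83, array([0.642, 0.352]))]
comb [(array([292., 240.]), 0.93, array([0.356, 0.142]))]
glass_dish [(array([176., 402.]), 0.55, array([ 0.671, -0.324]))]
perfume_bottle [(array([158., 278.]), 0.67, array([0.734, 0.028])), (array([237., 428.]), 0.3, array([ 0.496, -0.384]))]
cream_jar [(array([300., 369.]), 0.81, array([ 0.329, -0.213])), (array([192., 166.]), 0.43, array([0.643, 0.352]))]
scene [ 0.93556952 -0.44665616  0.92793538] 53.835
[... 889 characters left out ...]
]))]
{'clock': 1.1, 'joint_positions': array([-1.17080180e+00,  1.15964993e-01,  1.44164970e+00, -2.19764977e-05,
        1.58400992e+00, -3.78114245e-02]), 'qvel': array([-0.00030101,  0.00143507, -0.0001521 ,  0.00060852,  0.00093681,
       -0.000288  ]), 'joint_torque': array([-7.72703817e-03, -7.21032786e+01, -6.22761440e+01,  7.75695685e-02,
        1.82085653e-02,  3.93470634e-05]), 'tcp_pos': array([ 0.28613991, -0.6113288 ,  0.21863887]), 'orientation': array([-3.72838987e-08,  8.43787032e-01, -5.36678157e-01, -1.93912972e-05]), 'contact_force': array([1.01366456, 0.39756912, 0.23240125]), 'ft_torque': array([-0.015024  ,  0.02227719, -0.08061829]), 'finger_gap': 1.0021015273488274}
```

View pics/top0.png

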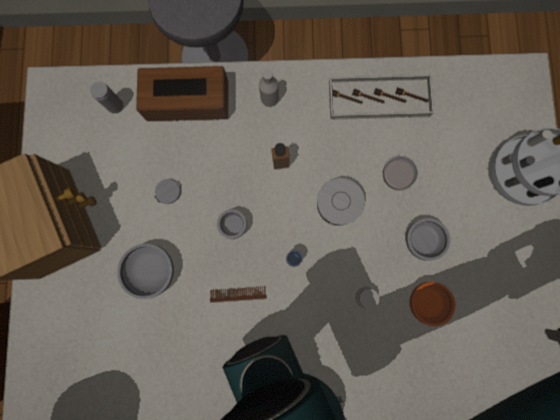

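View pics/scene0.png

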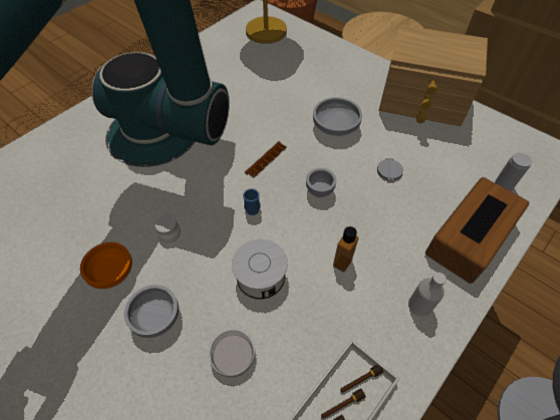

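```bash
cat >> h.py <<'E'
from scipy.ndimage import map_coordinates
def circ(c,r,z,n=120):
    a=np.linspace(0,2*np.pi,n,endpoint=False); return np.c_[c[0]+r*np.cos(a),c[1]+r*np.sin(a),np.full(n,z)]
def score(f,g,c,rz):
    s=0
    for r,z in rz:
        p=proj(f,circ(c,r,z)); q=proj(f,circ(c,r+.004,z)); d=q-p; d/=np.linalg.norm(d,axis=1,keepdims=True)
        A=map_coordinates(g,[p[:,1]+d[:,1],p[:,0]+d[:,0]],order=1); B=map_coordinates(g,[p[:,1]-d[:,1],p[:,0]-d[:,0]],order=1)
        s+=np.minimum(np.abs(A-B),25).mean()
    return s
def fit(fs,c0,rz,R=.02):
    gs=[cv2.GaussianBlur(cv2.cvtColor(f["frame"],cv2.COLOR_RGB2GRAY).astype(float),(0,0),.7) for f in fs]
    best=np.array(c0,float)
    for st,w in((.003,R),(.001,.004),(.00033,.0014)):
        c=best.copy(); bs=-1
        for dx in np.arange(-w,w+1e-9,st):
            for dy in np.arange(-w,w+1e-9,st):
                s=sum(score(f,g,c+[dx,dy],rz) for f,g in zip(fs,gs))
                if s>bs: bs=s;best=c+[dx,dy]
    return best.round(4),round(bs,1)
def ov(fs,names,items):
    for f,n in zip(fs,names):
        im=cv2.resize(f["frame"][:,:,::-1],None,fx=2,fy=2,interpolation=cv2.INTER_CUBIC)
        for c,rz in items:
            for r,z in rz: cv2.polylines(im,[np.round(proj(f,circ(c,r,z))*2+.5).astype(int)],True,(0,255,0),1)
        cv2.imwrite("pics/"+n+".png",im)
L=lambda r,z=0:[(r,z+.056),(r-.008,z+.056)]
E
python3 - <<'E'
from h import *
fs=[np.load(n+"0.npy",allow_pickle=True).item() for n in("top","scene")]
its=[("large",(.425,.41),L(.075)),("medium",(.485,-.385),L(.058)),("small",(.54,.17),L(.041)),("pan",(.59,-.145),[(.065,.072),(.025,.072)]),("orange",(.315,-.375),L(.058)),("jar",(.34,-.21),[(.03,.05)]),("dish",(.67,-.322),[(.05,.034)]),("tooth",(.44,-.005),[(.023,.07)]),("mirror",(.645,.345),[(.038,.014)])]
o=[]
for n,c,rz in its:
    a=fit(fs,c,rz); print(n,a,fit(fs[:1],c,rz),fit(fs[1:],c,rz)); o.append((a[0],rz))
ov(fs,["ovt","ovs"],o)
a=cv2.imread("pics/ovt.png")[300:700,200:1000];cv2.imwrite("pics/ovt1.png",a)
a=cv2.imread("pics/ovs.png")[180:760,130:830];cv2.imwrite("pics/ovs1.png",a)
E
```

```text
large (array([0.4236, 0.3962]), np.float64(79.9)) (array([0.4202, 0.3989]), np.float64(37.3)) (array([0.4239, 0.3943]), np.float64(46.6))
medium (array([ 0.4902, -0.3774]), np.float64(76.4)) (array([ 0.4983, -0.3724]), np.float64(37.4)) (array([ 0.4909, -0.3781]), np.float64(41.7))
small (array([0.5436, 0.1609]), np.float64(77.9)) (array([0.5432, 0.1609]), np.float64(35.3)) (array([0.5476, 0.1572]), np.float64(47.0))
pan (array([ 0.6019, -0.1434]), np.float64(59.9)) (array([ 0.5946, -0.1381]), np.float64(26.6)) (array([ 0.6016, -0.1431]), np.float64(34.3))
orange (array([ 0.3166, -0.3774]), np.float64(53.5)) (array([ 0.3162, -0.3761]), np.float64(22.3)) (array([ 0.3162, -0.3781]), np.float64(31.7))
jar (array([ 0.3349, -0.2031]), np.float64(18.7)) (array([ 0.3429, -0.2091]), np.float64(10.6)) (array([ 0.3326, -0.2078]), np.float64(10.0))
dish (array([ 0.6849, -0.3204]), np.float64(35.2)) (array([ 0.6809, -0.3164]), np.float64(24.9)) (array([ 0.6886, -0.3234]), np.float64(17.7))
tooth (array([ 0.4456, -0.0098]), np.float64(44.5)) (array([ 0.4439, -0.0064]), np.float64(22.7)) (array([ 0.4466, -0.0108]), np.float64(23.6))
mirror (array([0.6499, 0.3509]), np.float64(42.3)) (array([0.6496, 0.3493]), np.float64(20.5)) (array([0.6509, 0.3532]), np.float64(23.2))
```

View pics/ovt1.png

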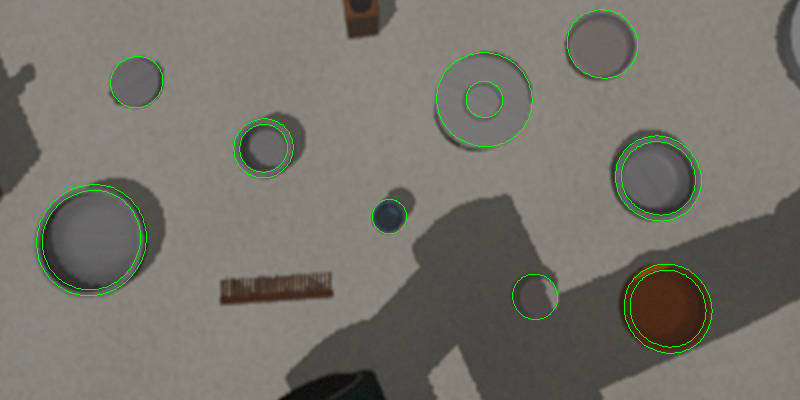

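View pics/ovs1.png

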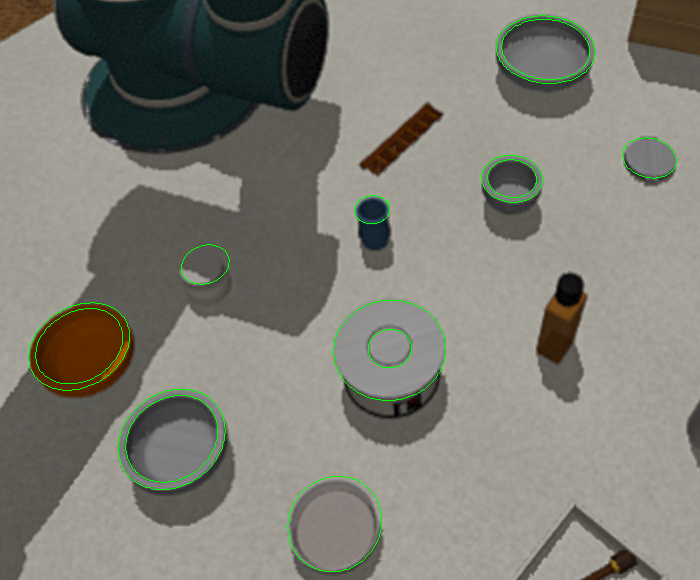

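```bash
python3 -m creep '[[[0.2,0.45,0,-25.1,0.55],[0.2,0.45,0,-25.1,0.55],[0.2,0.45,0,-25.1,0.55],[0.2,0.45,0,-25.1,0.55],[0.2,0.45,0,-25.1,0.55],[0.2,0.45,0,-25.1,0.55],[0.2,0.45,0,-25.1,0.55],[0.2,0.45,0,-25.1,0.55],[0.2,0.45,0,-25.1,0.55],[0.138,0.936,0,-25.1,0.55],[0.138,0.936,0,-25.1,0.55],[0.138,0.936,0,-25.1,0.55],[0.138,0.936,0,-25.1,0.55],[0.138,0.936,0,-25.1,0.55],[0.138,0.936,0,-25.1,0.55],[0.138,0.936,0,-25.1,0.55],[0.138,0.936,0,-25.1,0.55],[0.138,0.936,0,-25.1,0.55],[0.138,0.936,0,-25.1,0.55],[0.138,0.936,0,-25.1,0.55]]]' 60
python3 - <<'E'
from h import *
f=grab_frame("top");save(f,"t1.png");f2=grab_frame("scene");save(f2,"s1.png")
for n,c,rz in [("medium",(.485,-.385),L(.058)),("pan",(.59,-.145),[(.065,.072),(.025,.072)])]: print(n,fit([f,f2],c,rz),fit([f],c,rz),fit([f2],c,rz))
for n,c,rz in [("large",(.424,.397),L(.075)),("jar",(.34,-.21),[(.03,.05)])]: print(n,fit([f2],c,rz))
E
```

```text
clock: 3.1
tcp_pos: [0.4232, 0.3278, 0.2185]
orientation: [-0.0, 0.708, -0.706, -0.0]
contact_force: [0.3, 0.7, -0.6]
finger_gap: 0.449
medium (array([ 0.4902, -0.3774]), np.float64(77.0)) (array([ 0.4986, -0.3724]), np.float64(37.9)) (array([ 0.4909, -0.3784]), np.float64(41.5))
pan (array([ 0.6016, -0.1434]), np.float64(60.7)) (array([ 0.5946, -0.1381]), np.float64(27.4)) (array([ 0.6016, -0.1431]), np.float64(34.0))
large (array([0.4239, 0.3949]), np.float64(46.3))
jar (array([ 0.3636, -0.2221]), np.float64(14.0))
```

View pics/s1.png

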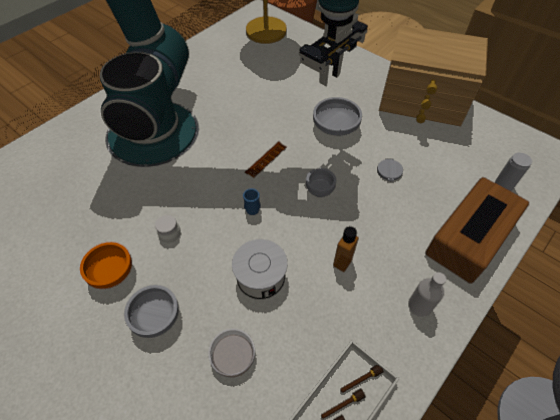

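```bash
python3 - <<'E'
from h import *
o=[]
fs=[np.load(n+"0.npy",allow_pickle=True).item() for n in("top","scene")]
for f in fs:
  for cs,w in(([(.5946,-.1381),(.6016,-.1434)],"pan"),([(.4983,-.3724),(.4902,-.3774)],"med")):
    im=cv2.resize(f["frame"][:,:,::-1],None,fx=5,fy=5,interpolation=cv2.INTER_CUBIC)
    for c,col in zip(cs,((0,0,255),(0,255,0))):
        for r,z in ([(.065,.072),(.025,.072),(.058,0)] if w=="pan" else L(.058)+[(.034,.02),(.020,0)]): cv2.polylines(im,[np.round(proj(f,circ(c,r,z))*5+2).astype(int)],True,col,1)
    p=(proj(f,[[*cs[0],.05]])[0]*5).astype(int); o.append(im[p[1]-190:p[1]+190,p[0]-190:p[0]+190])
cv2.imwrite("pics/z.png",np.vstack([np.hstack(o[:2]),np.hstack(o[2:])])[:, :])
E
```

```text
(no output)
```

View pics/z.png

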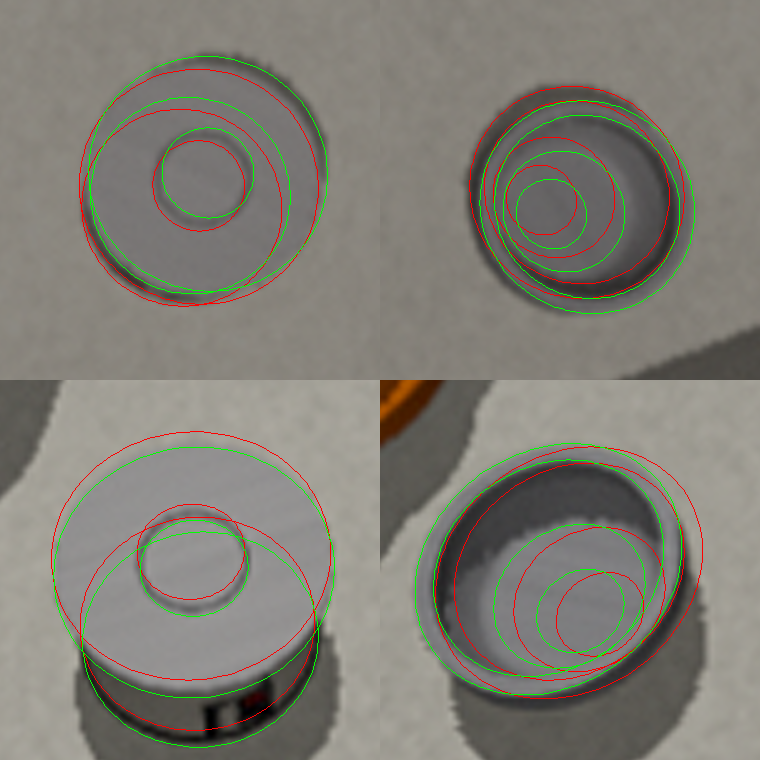

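```bash
python3 -m creep '[[[0,0,-0.03,0,0.55],[0,0,-0.07,0,0.55],[0,0,-0.11,0,0.55],[0,0,-0.14,0,0.55],[0,0,-0.16,0,0.55],[0,0,-0.17,0,0.55],[0,0,-0.18,0,0.55],[0,0,-0.18,0,0.55]]]' 60
python3 - <<'E'
from h import *
f=grab_frame("scene");p=proj(f,[[.424,.36,.05]])[0].astype(int)
cv2.imwrite("pics/s2.png",cv2.resize(f["frame"][:,:,::-1][max(0,p[1]-75):p[1]+75,p[0]-100:p[0]+100],None,fx=4,fy=4))
print(ctrl.state()["contact_force"])
E
```

```text
clock: 4.0
tcp_pos: [0.4241, 0.3243, 0.0382]
orientation: [-0.0, -0.707, 0.707, 0.0]
contact_force: [0.1, 0.0, 0.4]
finger_gap: 0.453
[-0.40168521 -0.01931766  0.29205887]
```

View pics/s2.png

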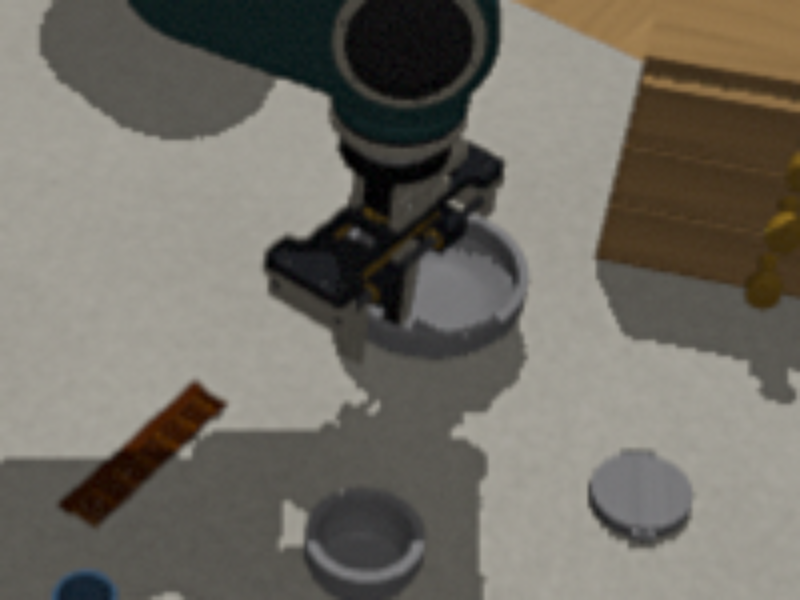

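One finger is inside the rim and one outside, around pixel (395,310) in the crop. Next I close and lift.

```bash
python3 -m creep '[[[0,0,0,0,1],[0,0,0,0,1],[0,0,0,0,1],[0,0,0,0,1],[0,0,0,0,1],[0,0,0,0,1],[0,0,0,0,1],[0,0,0,0,1],[0,0,0.01,0,1],[0,0,0.03,0,1],[0,0,0.06,0,1],[0,0,0.1,0,1],[0,0,0.14,0,1],[0,0,0.17,0,1],[0,0,0.19,0,1],[0,0,0.19,0,1],[0,0,0.19,0,1]]]' 50
python3 - <<'E'
from h import *
f=grab_frame("scene");g=grab_frame("top");o=[]
for q in(f,g):
    p=proj(q,[[.424,.36,.21]])[0].astype(int);p[1]=max(p[1],75)
    o.append(cv2.resize(q["frame"][:,:,::-1][p[1]-75:p[1]+75,p[0]-70:p[0]+70],None,fx=2.8,fy=2.8))
cv2.imwrite("pics/s3.png",np.hstack(o))
s=ctrl.state();print(s["contact_force"],s["ft_torque"],s["tcp_pos"],s["finger_gap"])
E
```

```text
clock: 5.75
tcp_pos: [0.424, 0.3245, 0.2281]
orientation: [-0.0, -0.707, 0.707, 0.0]
contact_force: [0.1, 0.7, -2.5]
finger_gap: 0.083
[ 0.04789824 -0.0919761  -2.10678929] [-0.08070539  0.03003571  0.04603027] [0.42373029 0.32435414 0.22699892] 0.08499671981451047
```

View pics/s3.png

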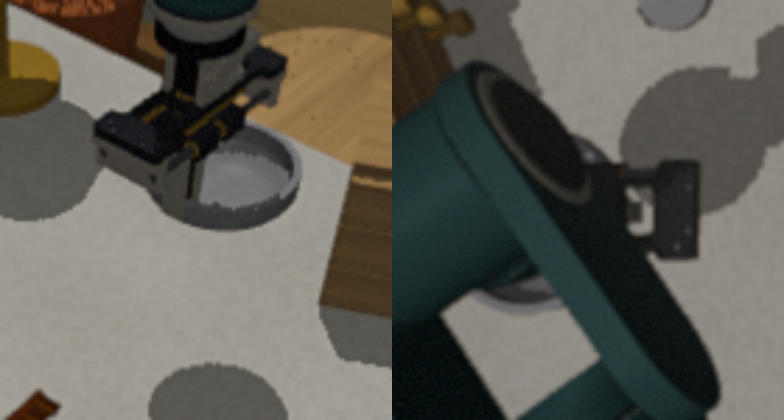

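```bash
python3 -m creep '[[[0.003,-0.01,0,0,1],[0.01,-0.03,0,0,1],[0.02,-0.06,0,0,1],[0.033,-0.1,0,0,1],[0.046,-0.14,0,0,1],[0.06,-0.18,0,0,1],[0.073,-0.22,0,0,1],[0.086,-0.26,0,0,1],[0.1,-0.3,0,0,1],[0.112,-0.34,0,0,1],[0.125,-0.38,0,0,1],[0.139,-0.42,0,0,1],[0.152,-0.46,0,0,1],[0.165,-0.5,0,0,1],[0.172,-0.522,0,0,1],[0.177,-0.535,0,0,1],[0.178,-0.539,0,0,1],[0.178,-0.539,0,0,1],[0.178,-0.539,0,0,1]]]'
python3 - <<'E'
from h import *
f=grab_frame("scene");g=grab_frame("top");np.save("a.npy",[f,g],allow_pickle=True)
t=ctrl.state();print(t["tcp_pos"],t["finger_gap"])
z=t["tcp_pos"][2]-.039;c=(t["tcp_pos"][0],t["tcp_pos"][1]+.071)
for q in([f],[g],[f,g]): print(fit(q,c,L(.075,z)))
ov([f,g],["o1","o2"],[(c,L(.075,z)+[(.034,z+.02)])])
o=[]
for q,n in((f,"o1"),(g,"o2")):
    p=(proj(q,[[*c,z]])[0]*2).astype(int);o.append(cv2.imread(f"pics/{n}.png")[max(p[1]-190,0):max(p[1]-190,0)+380,p[0]-190:p[0]+190])
cv2.imwrite("pics/s4.png",np.hstack(o))
E
```

```text
clock: 7.75
tcp_pos: [0.602, -0.2132, 0.2289]
orientation: [-0.0, 0.707, -0.707, 0.0]
contact_force: [-0.7, -0.1, -1.7]
finger_gap: 0.083
[ 0.60208826 -0.21325985  0.2289815 ] 0.08141536120051569
(array([ 0.6093, -0.1557]), np.float64(30.3))
(array([ 0.597, -0.139]), np.float64(27.0))
(array([ 0.6053, -0.147 ]), np.float64(52.6))
```

View pics/s4.png

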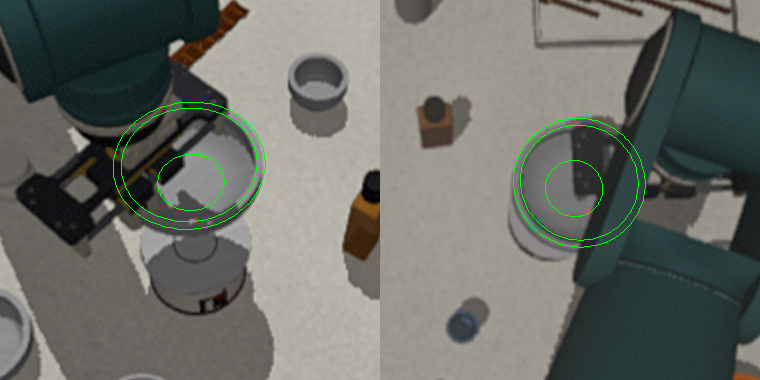

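```bash
python3 -m creep '[[[0,0,-0.02,0,1],[0,0,-0.05,0,1],[0,0,-0.08,0,1],[0,0,-0.1,0,1],[0,0,-0.11,0,1],[0,0,-0.114,0,1],[0,0,-0.118,0,1],[0,0,-0.12,0,1],[0,0,-0.12,0,1],[0,0,-0.12,0,1]]]'
```

```text
clock: 8.85
tcp_pos: [0.6024, -0.2144, 0.1094]
orientation: [0.0, -0.707, 0.707, -0.0]
contact_force: [1.6, 0.1, -1.8]
finger_gap: 0.084
```

```bash
python3 -m creep '[[[0,0,-0.001,0,1],[0,0,-0.002,0,1],[0,0,-0.002,0,1],[0,0,-0.002,0,1]]]'
python3 - <<'E'
from h import *
f=grab_frame("scene");t=ctrl.state();print(t["tcp_pos"],t["contact_force"])
p=proj(f,[[.6,-.16,.1]])[0].astype(int)
cv2.imwrite("pics/s5.png",cv2.resize(f["frame"][:,:,::-1][p[1]-75:p[1]+75,p[0]-100:p[0]+100],None,fx=4,fy=4))
E
```

```text
clock: 9.25
tcp_pos: [0.6022, -0.2144, 0.1068]
orientation: [0.0, -0.707, 0.707, -0.0]
contact_force: [0.7, -1.3, 0.5]
finger_gap: 0.081
[ 0.60225977 -0.21445942  0.10681688] [-0.66329934 -1.53363522  0.60681164]
```

View pics/s5.png

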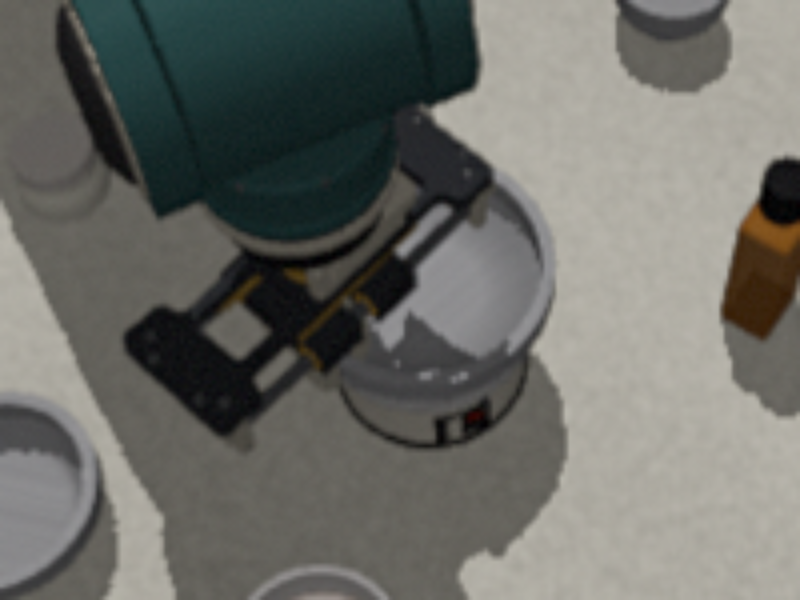

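```bash
python3 -m creep '[[[0,0,0,0,0.8],[0,0,0,0,0.7],[0,0,0,0,0.7],[0,0,0,0,0.7],[0,0,0.01,0,0.7],[0,0,0.03,0,0.65],[0,0,0.07,0,0.6],[0,0,0.1,0,0.6],[-0.03,-0.05,0.12,0,0.6],[-0.06,-0.09,0.12,0,0.6],[-0.11,-0.11,0.12,0,0.6],[-0.11,-0.11,0.12,0,0.6]]]'
python3 - <<'E'
from h import *
f=grab_frame("scene");g=grab_frame("top");t=ctrl.state();print(t["tcp_pos"],t["contact_force"])
z=.0695;c=(.602,-.1434)
for q in([f],[g],[f,g]): print(fit(q,c,L(.075,z)))
ov([f,g],["o1","o2"],[(c,L(.075,z)+[(.034,z+.02)]),((.4905,-.378),L(.058))])
o=[]
for q,n in((f,"o1"),(g,"o2")):
    p=(proj(q,[[*c,z]])[0]*2).astype(int);o.append(cv2.imread(f"pics/{n}.png")[max(p[1]-250,0):max(p[1]-250,0)+500,p[0]-200:p[0]+200] if n=="o1" else cv2.imread(f"pics/{n}.png")[p[1]-250:p[1]+250,p[0]-150:p[0]+250])
cv2.imwrite("pics/s6.png",np.hstack(o))
E
```

```text
clock: 10.5
tcp_pos: [0.4893, -0.3263, 0.2279]
orientation: [-0.0, -0.706, 0.708, -0.001]
contact_force: [-0.1, 0.9, 0.0]
finger_gap: 0.4
[ 0.49096014 -0.32524521  0.22780806] [0.05046591 0.05460213 0.47973209]
(array([ 0.5996, -0.1435]), np.float64(43.4))
(array([ 0.5986, -0.1418]), np.float64(38.4))
(array([ 0.5989, -0.1425]), np.float64(80.5))
```

View pics/s6.png

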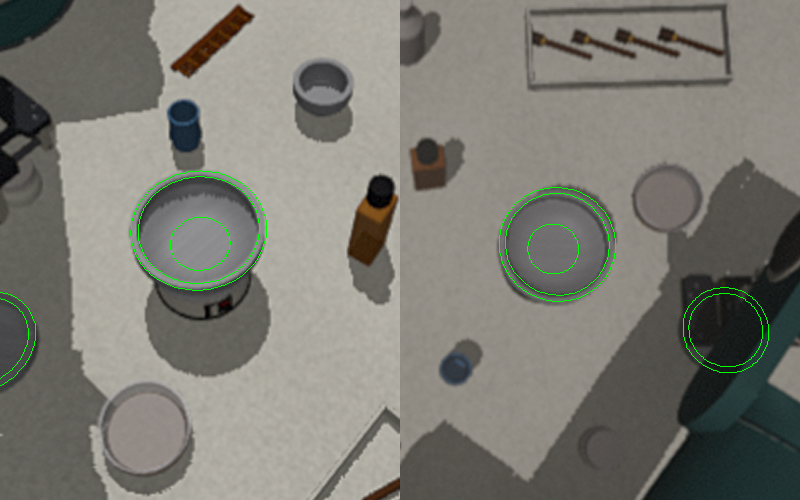

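```bash
python3 -m creep '[[[-0.0015,0,-0.03,0,0.55],[-0.0015,0,-0.07,0,0.55],[-0.0015,0,-0.11,0,0.55],[-0.0015,0,-0.14,0,0.55],[-0.0015,0,-0.165,0,0.55],[-0.0015,0,-0.178,0,0.55],[-0.0015,0,-0.187,0,0.55],[-0.0015,0,-0.187,0,0.55]]]'
python3 - <<'E'
from h import *
f=grab_frame("scene");p=proj(f,[[.49,-.36,.05]])[0].astype(int)
cv2.imwrite("pics/s7.png",cv2.resize(f["frame"][:,:,::-1][p[1]-75:p[1]+75,p[0]-100:p[0]+100],None,fx=4,fy=4))
E
```

```text
clock: 11.4
tcp_pos: [0.491, -0.3239, 0.0393]
orientation: [0.0, 0.707, -0.707, -0.0]
contact_force: [0.5, 0.5, 0.3]
finger_gap: 0.447
```

View pics/s7.png

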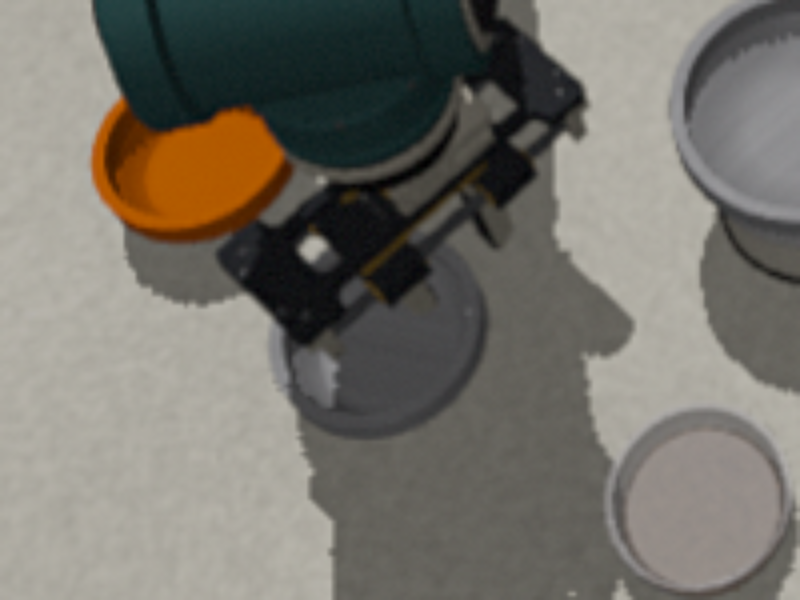

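The fingers straddle the far rim, near pixel (455,240) in the crop. Next I close and lift.

```bash
python3 -m creep '[[[-0.0015,0,0,0,1],[0,0,0,0,1],[0,0,0,0,1],[0,0,0,0,1],[0,0,0,0,1],[0,0,0,0,1],[0,0,0,0,1],[0,0,0,0,1],[0,0,0.01,0,1],[0,0,0.03,0,1],[0,0,0.06,0,1],[0,0,0.1,0,1],[0,0,0.14,0,1],[0,0,0.17,0,1],[0,0,0.19,0,1],[0,0,0.19,0,1],[0,0,0.19,0,1]]]' 50
python3 - <<'E'
from h import *
f=grab_frame("scene");g=grab_frame("top");t=ctrl.state();print(t["tcp_pos"],t["contact_force"],t["finger_gap"])
z=t["tcp_pos"][2]-.04;c=(t["tcp_pos"][0],t["tcp_pos"][1]-.054)
for q in([f],[g],[f,g]): print(fit(q,c,L(.058,z)))
print(fit([f,g],(.6,-.143),L(.075,.0695)))
ov([f,g],["o1","o2"],[(c,L(.058,z)+[(.034,z+.02)])])
o=[]
for q,n in((f,"o1"),(g,"o2")):
    p=(proj(q,[[*c,z]])[0]*2).astype(int);o.append(cv2.imread(f"pics/{n}.png")[max(p[1]-190,0):max(p[1]-190,0)+380,max(0,p[0]-190):max(0,p[0]-190)+380])
cv2.imwrite("pics/s8.png",np.hstack(o))
E
```

```text
clock: 13.15
tcp_pos: [0.4905, -0.3243, 0.2291]
orientation: [-0.0, -0.707, 0.707, 0.0]
contact_force: [0.2, -0.0, -0.7]
finger_gap: 0.088
[ 0.4902454  -0.32406374  0.22795365] [ 0.96573176  0.13953967 -2.42379785] 0.08610621817338822
(array([ 0.5002, -0.3785]), np.float64(26.5))
(array([ 0.4872, -0.3718]), np.float64(17.0))
(array([ 0.4995, -0.3785]), np.float64(40.4))
(array([ 0.5989, -0.1424]), np.float64(80.6))
```

View pics/s8.png

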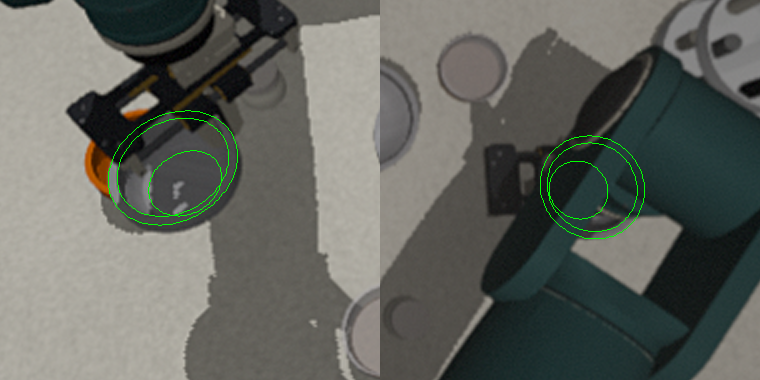

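```bash
python3 -m creep '[[[0.004,0.01,0,0,1],[0.014,0.03,0,0,1],[0.028,0.06,0,0,1],[0.046,0.1,0,0,1],[0.064,0.14,0,0,1],[0.082,0.18,0,0,1],[0.097,0.21,0,0,1],[0.104,0.225,0,0,1],[0.108,0.234,0,0,1],[0.1085,0.2355,0,0,1],[0.1085,0.2355,0,0,1],[0.1085,0.2355,0,0,1]]]'
cat > m.py <<'E'
import sys
from h import *
from scipy.optimize import minimize
r=float(sys.argv[1]);dy=float(sys.argv[2]);out=sys.argv[3]
f=grab_frame("scene");g=grab_frame("top");t=ctrl.state();print(t["tcp_pos"],t["contact_force"],t["finger_gap"])
z=t["tcp_pos"][2]-.04;c=(t["tcp_pos"][0],t["tcp_pos"][1]+dy)
for q in([f],[g],[f,g]):
    for dz in(-.008,-.004,0): print(dz,fit(q,c,L(r,z+dz)))
ov([f,g],["o1","o2"],[(c,L(r,z)+[(.034 if r>.05 else .027,z+.02)])])
o=[]
for q,n in((f,"o1"),(g,"o2")):
    p=(proj(q,[[*c,z]])[0]*2).astype(int);o.append(cv2.imread(f"pics/{n}.png")[max(p[1]-190,0):max(p[1]-190,0)+380,max(0,p[0]-190):max(0,p[0]-190)+380])
cv2.imwrite("pics/"+out,np.hstack(o))
E
python3 m.py .058 -.054 s9.png
```

```text
clock: 14.45
tcp_pos: [0.5988, -0.0899, 0.2297]
orientation: [-0.0, -0.707, 0.708, -0.0]
contact_force: [0.8, -0.5, -1.1]
finger_gap: 0.085
[ 0.59888121 -0.08976377  0.22972973] [-1.14008271 -0.48222982 -0.70493974] 0.0872304172039618
-0.008 (array([ 0.5921, -0.1335]), np.float64(21.2))
-0.004 (array([ 0.5971, -0.1428]), np.float64(22.1))
0 (array([ 0.5991, -0.1445]), np.float64(22.4))
-0.008 (array([ 0.5768, -0.1305]), np.float64(11.4))
-0.004 (array([ 0.5761, -0.1302]), np.float64(11.2))
0 (array([ 0.5735, -0.1225]), np.float64(14.4))
-0.008 (array([ 0.5921, -0.1332]), np.float64(30.3))
-0.004 (array([ 0.5908, -0.1325]), np.float64(29.6))
0 (array([ 0.5941, -0.1378]), np.float64(29.4))
```

View pics/s9.png

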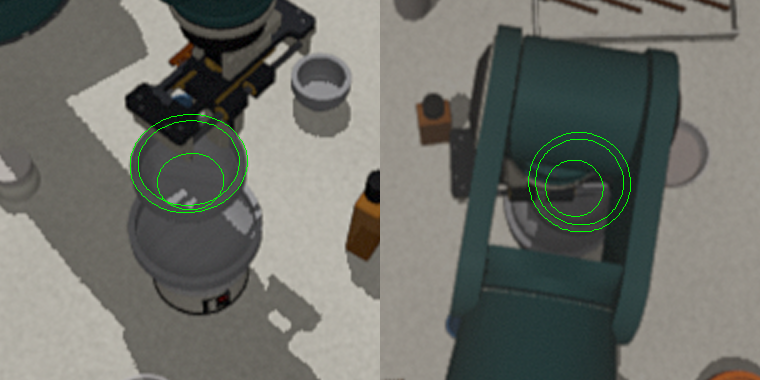

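```bash
python3 -m creep '[[[0,0.001,-0.01,0,1],[0,0.001,-0.03,0,1],[0,0.001,-0.05,0,1],[0,0.001,-0.07,0,1],[0,0.001,-0.08,0,1],[0,0.001,-0.088,0,1],[0,0.001,-0.094,0,1],[0,0.001,-0.098,0,1],[0,0.001,-0.098,0,1],[0,0.001,-0.098,0,1]]]'
python3 - <<'E'
from h import *
f=grab_frame("scene");p=proj(f,[[.6,-.13,.1]])[0].astype(int)
cv2.imwrite("pics/s10.png",cv2.resize(f["frame"][:,:,::-1][p[1]-75:p[1]+75,p[0]-100:p[0]+100],None,fx=4,fy=4))
E
```

```text
clock: 15.55
tcp_pos: [0.5994, -0.0879, 0.1322]
orientation: [0.0, -0.707, 0.707, -0.0]
contact_force: [0.0, 0.1, -0.9]
finger_gap: 0.085
```

View pics/s10.png

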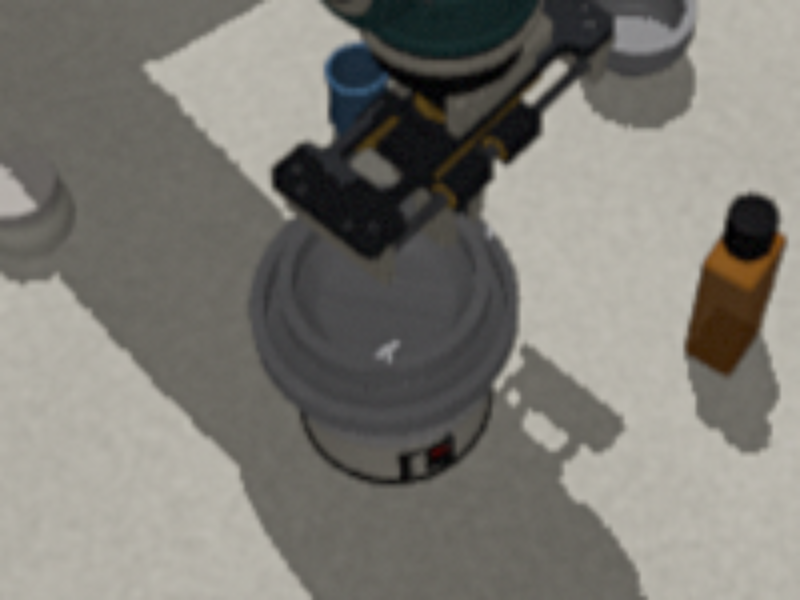

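```bash
python3 -m creep '[[[0,0,-0.002,0,1],[0,0,-0.0035,0,1],[0,0,-0.005,0,1],[0,0,-0.005,0,1],[0,0,-0.005,0,1]]]'
```

```text
clock: 16.1
tcp_pos: [0.5992, -0.0878, 0.1267]
orientation: [0.0, -0.707, 0.707, -0.0]
contact_force: [-0.8, 0.6, 0.1]
finger_gap: 0.084
```

```bash
python3 -m creep '[[[0,0,0,0,0.85],[0,0,0,0,0.75],[0,0,0,0,0.72],[0,0,0,0,0.72],[0,0,0.01,0,0.72],[0,0,0.03,0,0.72],[0,0,0.06,0,0.72],[0,0,0.1,0,0.72],[0,0.04,0.1,0,0.72],[-0.02,0.09,0.1,0,0.72],[-0.04,0.14,0.1,0,0.72],[-0.0555,0.19,0.1,0,0.72],[-0.0555,0.213,0.1,0,0.72],[-0.0555,0.213,0.1,0,0.72],[-0.0555,0.213,0.1,0,0.72]]]'
python3 - <<'E'
from h import *
f=grab_frame("scene");g=grab_frame("top");t=ctrl.state();print(t["tcp_pos"],t["contact_force"])
c=(.599,-.1425)
for q in([f],[g],[f,g]): print(fit(q,c,L(.075,.0678)),fit(q,c,L(.058,.0878)),fit(q,(.545,.16),L(.041)))
a=fit([f,g],c,L(.075,.0678))[0];b=fit([f,g],c,L(.058,.0878))[0]
ov([f,g],["o1","o2"],[(a,L(.075,.0678)),(b,L(.058,.0878))])
o=[]
for q,n in((f,"o1"),(g,"o2")):
    p=(proj(q,[[*c,.1]])[0]*2).astype(int);o.append(cv2.imread(f"pics/{n}.png")[max(p[1]-190,0):max(p[1]-190,0)+380,max(0,p[0]-190):max(0,p[0]-190)+380])
cv2.imwrite("pics/s11.png",np.hstack(o))
E
```

```text
clock: 17.6
tcp_pos: [0.5436, 0.1256, 0.2274]
orientation: [-0.0, 0.708, -0.707, 0.0]
contact_force: [0.3, -0.9, 0.5]
finger_gap: 0.284
[0.54385463 0.12445672 0.22701267] [ 0.08703177 -0.29859237  0.0251417 ]
(array([ 0.6009, -0.1449]), np.float64(44.3)) (array([ 0.5989, -0.1416]), np.float64(41.9)) (array([0.5476, 0.1572]), np.float64(47.1))
(array([ 0.6062, -0.1472]), np.float64(34.1)) (array([ 0.5976, -0.1402]), np.float64(44.1)) (array([0.5416, 0.1559]), np.float64(24.5))
(array([ 0.5989, -0.1422]), np.float64(76.1)) (array([ 0.5976, -0.1406]), np.float64(85.3)) (array([0.5439, 0.1559]), np.float64(67.2))
```

View pics/s11.png

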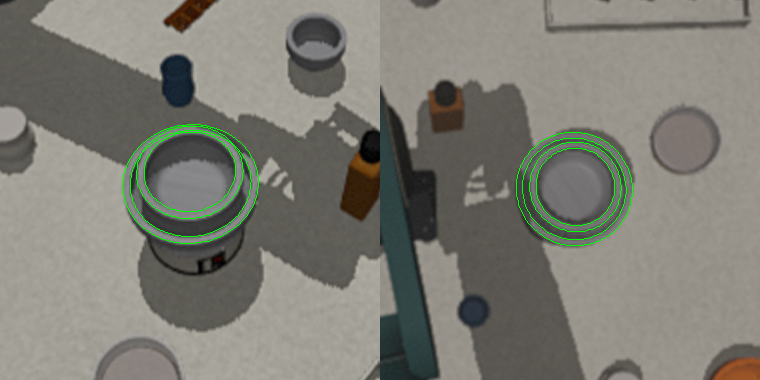

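```bash
python3 -m creep '[[[0.0015,-0.003,-0.03,0,0.65],[0.0015,-0.003,-0.07,0,0.65],[0.0015,-0.003,-0.11,0,0.65],[0.0015,-0.003,-0.14,0,0.65],[0.0015,-0.003,-0.15,0,0.65],[0.0015,-0.003,-0.15,0,0.65]]]'
python3 - <<'E'
from h import *
f=grab_frame("scene");p=proj(f,[[.545,.15,.05]])[0].astype(int)
cv2.imwrite("pics/s12.png",cv2.resize(f["frame"][:,:,::-1][p[1]-75:p[1]+75,p[0]-100:p[0]+100],None,fx=4,fy=4))
E
```

```text
clock: 18.3
tcp_pos: [0.545, 0.1213, 0.076]
orientation: [-0.001, -0.707, 0.708, 0.001]
contact_force: [-0.3, 0.6, -0.4]
finger_gap: 0.351
```

View pics/s12.png

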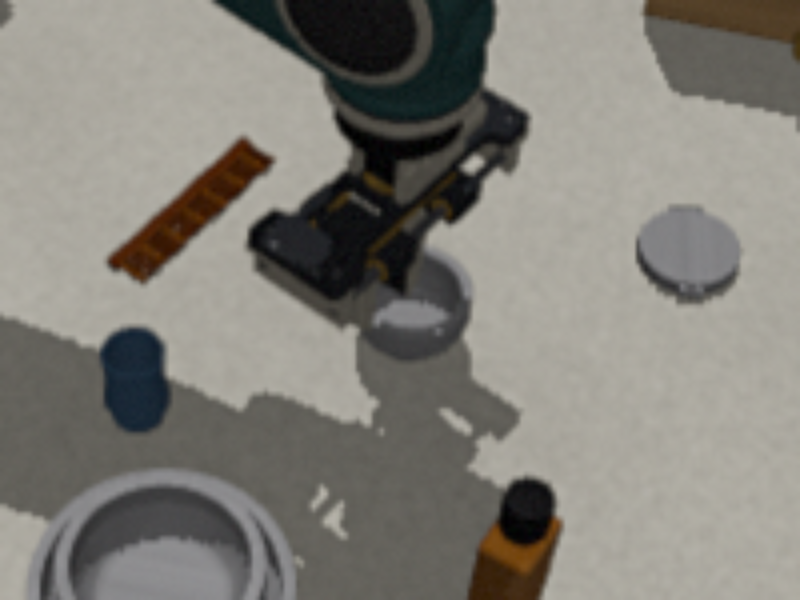

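The inner finger sits over the bowl, at pixel (400,280) in the crop. I carry on down.

```bash
python3 -m creep '[[[0,0,-0.015,0,0.65],[0,0,-0.028,0,0.65],[0,0,-0.037,0,0.65],[0,0,-0.037,0,0.65],[0,0,-0.037,0,0.65]]]'
```

```text
clock: 18.85
tcp_pos: [0.5452, 0.1222, 0.0396]
orientation: [-0.0, -0.707, 0.707, 0.0]
contact_force: [0.3, 0.3, 0.8]
finger_gap: 0.348
```

```bash
python3 -m creep '[[[0,0,0,0,1],[0,0,0,0,1],[0,0,0,0,1],[0,0,0,0,1],[0,0,0,0,1],[0,0,0,0,1],[0,0,0,0,1],[0,0,0.01,0,1],[0,0,0.03,0,1],[0,0,0.06,0,1],[0,0,0.1,0,1],[0,0,0.14,0,1],[0,0,0.17,0,1],[0,0,0.19,0,1],[0,0,0.2,0,1],[0,0,0.2,0,1],[0,0,0.2,0,1]]]' 50
python3 m.py .041 .037 s13.png
```

```text
clock: 20.55
tcp_pos: [0.5448, 0.1221, 0.2385]
orientation: [-0.001, -0.707, 0.707, 0.0]
contact_force: [-0.1, -0.5, -1.3]
finger_gap: 0.088
[0.54476081 0.12208162 0.23813363] [ 0.99925785  0.53507478 -1.01277987] 0.08700360384550392
-0.008 (array([0.5553, 0.1417]), np.float64(28.7))
-0.004 (array([0.557, 0.138]), np.float64(28.5))
0 (array([0.544 , 0.1597]), np.float64(27.6))
-0.008 (array([0.5427, 0.16  ]), np.float64(19.3))
-0.004 (array([0.5424, 0.1593]), np.float64(19.3))
0 (array([0.542 , 0.1587]), np.float64(19.2))
-0.008 (array([0.5447, 0.1653]), np.float64(43.5))
-0.004 (array([0.5417, 0.161 ]), np.float64(44.8))
0 (array([0.5424, 0.1587]), np.float64(45.0))
```

View pics/s13.png

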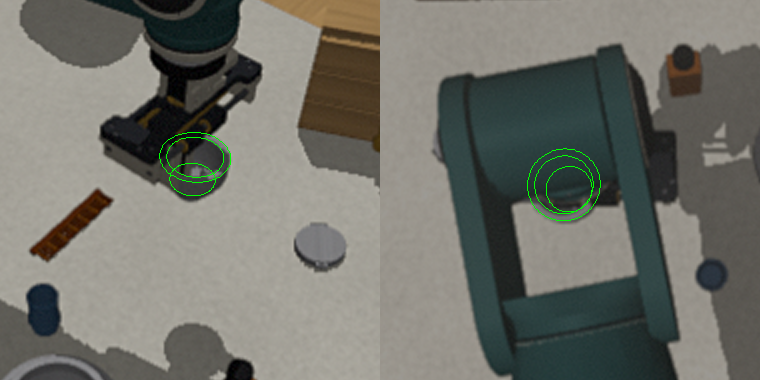

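```bash
python3 -m creep '[[[0.002,-0.01,0,0,1],[0.006,-0.03,0,0,1],[0.011,-0.06,0,0,1],[0.018,-0.1,0,0,1],[0.026,-0.14,0,0,1],[0.033,-0.18,0,0,1],[0.04,-0.22,0,0,1],[0.047,-0.255,0,0,1],[0.051,-0.28,0,0,1],[0.054,-0.295,0,0,1],[0.055,-0.3005,0,0,1],[0.055,-0.3005,-0.01,0,1],[0.055,-0.3005,-0.03,0,1],[0.055,-0.3005,-0.05,0,1],[0.055,-0.3005,-0.06,0,1],[0.055,-0.3005,-0.06,0,1],[0.055,-0.3005,-0.06,0,1]]]'
python3 m.py .041 .037 s14.png
```

```text
clock: 22.35
tcp_pos: [0.6003, -0.1778, 0.1803]
orientation: [-0.0, 0.707, -0.707, 0.0]
contact_force: [0.8, -0.4, 0.4]
finger_gap: 0.089
[ 0.60054119 -0.17820308  0.18083172] [ 0.36554345 -0.4043147  -0.90725366] 0.08883879926512071
-0.008 (array([ 0.5951, -0.134 ]), np.float64(27.5))
-0.004 (array([ 0.6035, -0.131 ]), np.float64(27.6))
0 (array([ 0.5985, -0.137 ]), np.float64(27.4))
-0.008 (array([ 0.6248, -0.117 ]), np.float64(20.9))
-0.004 (array([ 0.6248, -0.117 ]), np.float64(20.8))
0 (array([ 0.6238, -0.117 ]), np.float64(20.5))
-0.008 (array([ 0.6018, -0.1286]), np.float64(42.2))
-0.004 (array([ 0.6041, -0.122 ]), np.float64(39.3))
0 (array([ 0.6101, -0.1233]), np.float64(41.1))
```

View pics/s14.png

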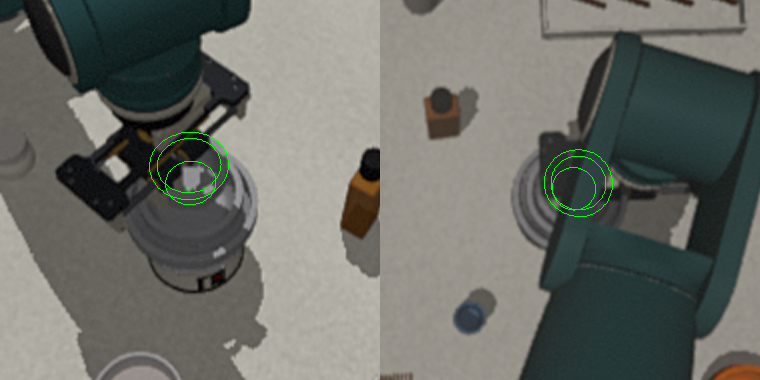

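```bash
python3 -m creep '[[[0,0,-0.01,0,1],[0,0,-0.02,0,1],[0,0,-0.026,0,1],[0,0,-0.03,0,1],[0,0,-0.03,0,1],[0,0,-0.03,0,1]]]'
python3 - <<'E'
from h import *
f=grab_frame("scene");p=proj(f,[[.6,-.15,.12]])[0].astype(int)
cv2.imwrite("pics/s15.png",cv2.resize(f["frame"][:,:,::-1][p[1]-60:p[1]+60,p[0]-70:p[0]+70],None,fx=5,fy=5,interpolation=cv2.INTER_CUBIC))
E
```

```text
clock: 23.05
tcp_pos: [0.6002, -0.1784, 0.1498]
orientation: [0.0, -0.707, 0.707, -0.0]
contact_force: [-0.1, -0.3, -0.7]
finger_gap: 0.083
```

View pics/s15.png

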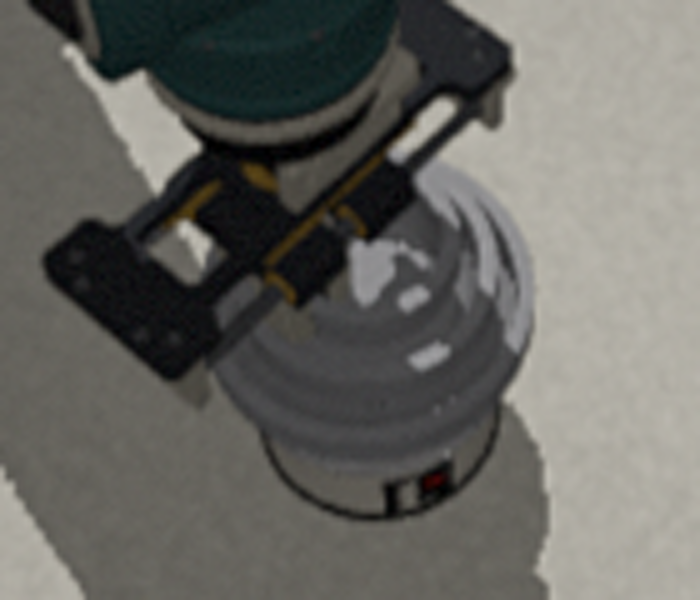

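```bash
python3 -m creep '[[[0,0,-0.002,0,1],[0,0,-0.0035,0,1],[0,0,-0.0045,0,1],[0,0,-0.0045,0,1],[0,0,-0.0045,0,1]]]'
```

```text
clock: 23.6
tcp_pos: [0.6002, -0.1784, 0.1453]
orientation: [0.0, -0.707, 0.707, -0.0]
contact_force: [1.2, -1.4, -0.3]
finger_gap: 0.085
```

```bash
python3 -m creep '[[[0,0,0,0,0.88],[0,0,0,0,0.8],[0,0,0,0,0.77],[0,0,0,0,0.77],[0,0,0.01,0,0.77],[0,0,0.03,0,0.77],[0,0,0.06,0,0.77],[0,0,0.1,0,0.77],[-0.02,-0.05,0.1,0,0.77],[-0.04,-0.1,0.1,0,0.77],[-0.06,-0.15,0.1,0,0.77],[-0.08,-0.2,0.1,0,0.77],[-0.08,-0.2,0.1,0,0.77],[-0.08,-0.2,0.1,0,0.77],[-0.08,-0.2,0.1,0,0.77]]]'
python3 - <<'E'
from h import *
f=grab_frame("scene");g=grab_frame("top");t=ctrl.state();print(t["tcp_pos"],t["contact_force"])
c=(.598,-.1415);R=[L(.075,.0666),L(.058,.0866),L(.041,.1066)]
for q in([f],[g],[f,g]): print([fit(q,c,r,.009) for r in R])
ov([f,g],["o1","o2"],[(fit([f,g],c,r,.009)[0],r) for r in R])
o=[]
for q,n in((f,"o1"),(g,"o2")):
    p=(proj(q,[[*c,.1]])[0]*2).astype(int);o.append(cv2.imread(f"pics/{n}.png")[max(p[1]-190,0):max(p[1]-190,0)+380,max(0,p[0]-190):max(0,p[0]-190)+380])
cv2.imwrite("pics/s16.png",np.hstack(o))
p=proj(f,[[.6,-.15,.12]])[0].astype(int)
cv2.imwrite("pics/s17.png",cv2.resize(f["frame"][:,:,::-1][p[1]-60:p[1]+60,p[0]-70:p[0]+70],None,fx=5,fy=5,interpolation=cv2.INTER_CUBIC))
E
```

```text
clock: 25.1
tcp_pos: [0.5204, -0.3778, 0.2456]
orientation: [0.0, -0.707, 0.707, -0.0]
contact_force: [-0.6, -0.1, -0.7]
finger_gap: 0.229
[ 0.52083928 -0.37714369  0.2455255 ] [-0.10619435 -0.19184562  0.60876569]
[(array([ 0.5996, -0.1432]), np.float64(39.1)), (array([ 0.6002, -0.1429]), np.float64(39.3)), (array([ 0.6026, -0.1442]), np.float64(39.2))]
[(array([ 0.5986, -0.1419]), np.float64(38.1)), (array([ 0.5979, -0.1406]), np.float64(40.6)), (array([ 0.5982, -0.1396]), np.float64(43.3))]
[(array([ 0.5986, -0.1422]), np.float64(76.9)), (array([ 0.5979, -0.1406]), np.float64(79.2)), (array([ 0.5979, -0.1396]), np.float64(77.5))]
```

View pics/s16.png

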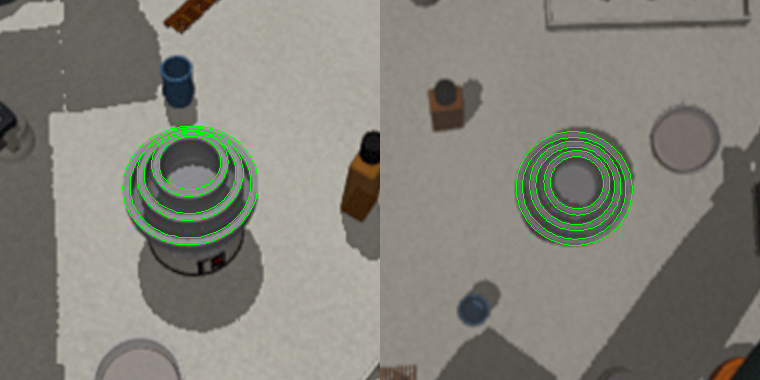

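View pics/s17.png

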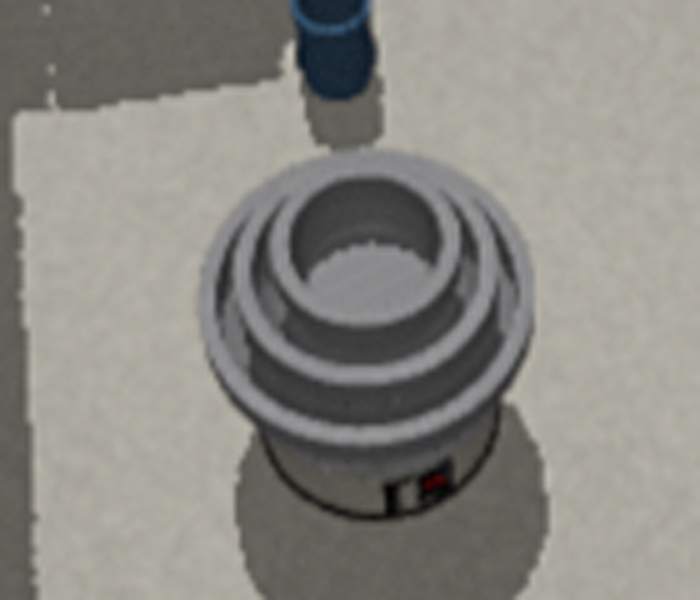

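The stack is concentric and level, and the arm is clear, so I hand in.

```bash
python3 -c "
from plant import ctrl
print(ctrl.close_job())"
```

```text
the job is handed in; nothing more can be done
None
```

The three lids are nested on the scale pan and the job is handed in, at about 25 s on the robot's clock. I lifted each lid by its rim and lowered it onto the pan or the lid below before letting go: large first, then medium, then small.

The last pictures from both cameras, taken just before hand-in, showed:

- **Centring:** the large lid is about 3 mm from the pan's centre. The medium is about 2 mm off the large, and the small about 1 mm off the medium.
- **Nesting and level:** the rims looked concentric and level at the heights expected for a full nest. There is no direct reading of tilt or of how far the pan sank.
- **Robot:** the gripper was open and well clear of the stack.
- **Other things:** the arm made no contact with anything else that I saw in the pictures or the force readings. I did not re-measure each thing's position at the end.

**Disagreements:** the two cameras differed by up to 9 mm in early single-camera fits of the pan and medium lid. For the final stack they agree within 3 mm on the large and medium lids and about 6 mm on the small. Fits of lids hanging from the gripper were unreliable because the arm hid part of them. For those I relied on the gripper's position and checked by eye.

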